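# Put the titration reagents away by kind

### The arm

A 6-joint arm with a two-finger parallel gripper is mounted at the origin on the work surface. World frame = base frame: x ahead of the robot, y to its left, z up, the work surface at z = 0. Lengths are in m, angles in rad, forces in N, time in s.
With the tool pointing down it reaches from about 0.25 to 0.725 m from the base axis. Payload 4 kg.
Tool frame: the origin (TCP) lies between the finger pads; the fingertips stand 17 mm ahead of it and the grasp point (between the pads) lies 2 mm behind it; z points along the fingers, x is the direction in which the jaws open and shut, and the axes are right-handed (so a half turn about z gives the same grasp; the last joint's range is limited). The gripper opens to 85 mm and grips with 20 to 120 N. Pads are 22 mm wide; open, the fingers measure 114 mm over their backs; the gripper's body (76 mm by 85 mm) begins 54 mm behind the grasp point. The pads swing forward as they close: fully open they stand 13 mm farther back than shut.
Start: joints at [1.187, 0.241, 0.005, 1.335, 0, 1.571], TCP at [0.187, 0.464, 0.248] pointing down, gripper open.
Joint ranges: [-2.72, 2.72], [-1.05, 1.87], [-1.09, 1.28], [-1.99, 2.15], [-1.42, 1.44], [-3.14, 3.14]. Speed limits (rad/s): [2.79, 2.79, 3.14, 3.14, 3.14, 3.14].

### API

Orientations are given as a unit quaternion [x, y, z, w].
In Python, from workcell import telemetry, cams, workorder gives the robot as it stands. The module is installed in compiled form; this text tells all that it offers.
- The arm moves only by the tool apply_moves, never from a script. Its argument "moves" is a list that holds one entry, the list of rows, each a list of 4 numbers: the shift along the tool's x, y, z in mm, then the turn about the tool's z in degrees. A call has exactly 10 rows; each row shifts and turns the pose as measured when the row begins, along the tool's axes as they then stand; what a row does not reach is not made up. A row lasts 1/10 s, in which the tool goes at most 50 mm and 8.59 degrees, less where a joint would pass 70% of its speed; a pose out of reach is approached as far as the arm can. A call with a gripper value outside its range is refused whole. "hand" is the gripper's target within -1 to 1 (fully open at 1, half-way at 0, shut at -1), set as the call begins (left out, the last holds). The fingers move at their own pace and stop on an object; the grip force is fixed at half the most. Time passes only in rows, so rows that do not move let the fingers close, or fill a call up. It gives the time, the measured TCP pose, the force and the opening at its end, in the units of the state.
- telemetry.get_obs(): the state, without advancing time (a new reading comes with each control period).
- cams.camera(name): name is "scene" or "top"; returns a dict with "color" (420x560x3 uint8, red, green, blue), "fovy" (degrees; the focal length in pixels is half the picture's height over the tangent of half this angle, whatever the lens; pixels are square), "cx", "cy" (the principal point, pixels), "k1" (the pictures are not rectified: a ray, as slopes to the right and down, at radius r is drawn at 1 + k1 r^2 times it, then the intrinsics apply), "camera_from_world" (4x4, takes a point from world to camera coordinates). Camera axes: x right, y down, z forward; pixel columns grow to the right and rows downward; lengths in m; the calibration is good to about 2 mm. A picture is of the moment at which its call begins. There is no depth.
- workorder.job_done(): hands the job in, once; it reports no verdict.
The state is a dict: "clock": time; "joint_pos": joint angles; "joint_vel": joint speeds; "tau": joint torques, N m; "eef_pos": TCP position; "tool_rot": TCP orientation; "ft_force": force on the tool from outside, world axes, zero at the start; "ft_torque": the same for the moment, N m; "grip_width": finger opening in m.
Only numpy, scipy, OpenCV 4.12 (cv2) and the standard library are available. Lean on these libraries where they do the work, as an engineer would, in place of code of your own. Each camera call takes 0.05 s, during which the arm holds its last target. There are 200 camera calls.

### The job

The titration is finished, so put the reagents away: stand both red-capped acid bottles in the red spill tray, both blue-capped alkali bottles in the blue spill tray, and the small amber dropper bottle in the empty bay of the wooden indicator rack. Keep every bottle upright and set it down rather than letting it drop, and do not disturb the conical flask or the white dropper bottle already in the rack.

Things in the scene. Friction and masses are not known exactly. Their poses are not given: they have to be found in the camera images.
- acid_a: A 100 ml amber-brown glass bottle with a red screw cap (an acid): round, 92 mm tall; body 48 mm in diameter and straight-sided up to 50 mm, shoulder running in to a 23 mm neck at 64 mm, cap 28 mm in diameter from 68 to 92 mm; white paper label; 150 to 310 g. Starts upright on the bench. Origin: centre of its underside; z up its axis. The two red-capped bottles are alike.
- acid_b: A second 100 ml amber-brown glass bottle with a red screw cap (an acid): round, 92 mm tall; body 48 mm in diameter and straight-sided up to 50 mm, shoulder running in to a 23 mm neck at 64 mm, cap 28 mm in diameter from 68 to 92 mm; white paper label; 150 to 310 g. Starts upright on the bench. Origin: centre of its underside; z up its axis. The two red-capped bottles are alike.
- alkali_a: A 100 ml white plastic bottle with a blue screw cap (an alkali): round, 92 mm tall; body 48 mm in diameter and straight-sided up to 52 mm, shoulder running in to a 26 mm neck at 64 mm, cap 32 mm in diameter from 68 to 92 mm; pale label; 105 to 210 g. Starts upright on the bench. Origin: centre of its underside; z up its axis. The two blue-capped bottles are alike.
- alkali_b: A second 100 ml white plastic bottle with a blue screw cap (an alkali): round, 92 mm tall; body 48 mm in diameter and straight-sided up to 52 mm, shoulder running in to a 26 mm neck at 64 mm, cap 32 mm in diameter from 68 to 92 mm; pale label; 105 to 210 g. Starts upright on the bench. Origin: centre of its underside; z up its axis. The two blue-capped bottles are alike.
- indicator: 30 ml amber-brown glass dropper bottle with a black collar and black rubber teat (the indicator): round, 104 mm tall; body 34 mm in diameter up to 44 mm, shoulder running in to a 20 mm neck at 55 mm, ribbed black collar 23 mm in diameter from 56 to 80 mm, teat 17 mm in diameter from 80 to 104 mm; 50 to 100 g. Starts upright on the bench. Origin: centre of its underside; z up its axis.
- red_tray: Red plastic spill tray, open on top, fixed to the bench: 130 mm along its x, 170 mm along its y, 28 mm high; walls 4 mm, floor 3 mm thick and flat, so the inside is 122 x 162 mm; a small outward lip round the rim. Empty at the start. Origin: centre of its underside; z up. It takes two bottles side by side along its y.
- blue_tray: Blue plastic spill tray, open on top, fixed to the bench: 130 mm along its x, 170 mm along its y, 28 mm high; walls 4 mm, floor 3 mm thick and flat, so the inside is 122 x 162 mm; a small outward lip round the rim. Empty at the start. Origin: centre of its underside; z up. It takes two bottles side by side along its y.
- rack: Low pale wooden rack, fixed to the bench, turned any way round: 72 mm along its x, 138 along its y, 25 high, walls and floor 4 mm thick. A partition makes two open bays side by side along y, each 64 (x) by 63 mm (y) inside, centred 33.5 mm either side of the origin: the +y bay holds the white dropper bottle, the -y bay is empty. Origin: centre of its underside; z up.
- rack_bottle: White plastic dropper bottle with an orange collar and teat, already standing in its bay of the rack; the same shape and size as the amber dropper bottle (34 mm body, 104 mm tall), 50 g, loose. To be left alone. Origin: centre of its underside.
- flask: Clear glass conical flask standing empty among the bottles: base 64 mm in diameter, tapering to a 24 mm neck at 74 mm, 106 mm tall, 90 g, loose. To be left alone. Origin: centre of its underside.
Things that resemble listed ones, but are neither listed nor needed, are in the scene too. Leave any green look-alike of the acid_b alone. Of the things that look like the rack, the larger one is meant.

How it is judged:
At the end, for the whole second after the job is handed in: Both red-capped bottles stand on the red tray's floor, both blue-capped on the blue tray's, the amber dropper bottle in the empty bay and the white one in its own (20 mm of bay centre); all upright (6 degrees) and at rest; the flask upright, within 30 mm of its start (x of acid_a in the frame of red_tray between -0.042 and 0.042 m and y of acid_a in the frame of red_tray between -0.062 and 0.062 m and z of each of acid_a, acid_b in the frame of red_tray below 0.008 m and angle between each of acid_a, acid_b, alkali_a, alkali_b, indicator, rack_bottle, flask's own z axis and vertical below 0.1 rad and linear speed of each of acid_a, acid_b, alkali_a, alkali_b, indicator, rack_bottle below 0.02 m/s and angular speed of each of acid_a, acid_b, alkali_a, alkali_b, indicator, rack_bottle below 0.3 rad/s and x of acid_b in the frame of red_tray between -0.042 and 0.042 m and y of acid_b in the frame of red_tray between -0.062 and 0.062 m and x of alkali_a in the frame of blue_tray between -0.042 and 0.042 m and y of alkali_a in the frame of blue_tray between -0.062 and 0.062 m and z of each of alkali_a, alkali_b in the frame of blue_tray below 0.008 m and x of alkali_b in the frame of blue_tray between -0.042 and 0.042 m and y of alkali_b in the frame of blue_tray between -0.062 and 0.062 m and x of indicator in the frame of rack between -0.02 and 0.02 m and y of indicator in the frame of rack between -0.0535 and -0.0135 m and z of each of indicator, rack_bottle in the frame of rack below 0.009 m and x of rack_bottle in the frame of rack between -0.02 and 0.02 m and y of rack_bottle in the frame of rack between 0.0135 and 0.0535 m and distance of flask from where it was at the start of the episode below 0.03 m); the robot touches nothing.
It fails at once if A bottle or the flask is tipped over (leans more than 0.7 rad) (angle between any of acid_a, acid_b, alkali_a, alkali_b, indicator, rack_bottle, flask's own z axis and vertical above 0.7 rad).
It fails at once if A bottle is dropped: its foot is more than 30 mm above the bench with no finger on it ((height (world z) of acid_a above 0.03 m and contact force between the fingers and acid_a below 0.05 N) or (height (world z) of acid_b above 0.03 m and contact force between the fingers and acid_b below 0.05 N) or (height (world z) of alkali_a above 0.03 m and contact force between the fingers and alkali_a below 0.05 N) or (height (world z) of alkali_b above 0.03 m and contact force between the fingers and alkali_b below 0.05 N) or (height (world z) of indicator above 0.03 m and contact force between the fingers and indicator below 0.05 N)).
It fails at once if The flask or the white dropper bottle is pushed about: more than 30 mm from its start (flask) or 25 mm (white dropper bottle) (distance of flask from where it was at the start of the episode above 0.03 m or distance of rack_bottle from where it was at the start of the episode above 0.025 m).
It also fails if it takes over 102 s, if anything falls off the work surface, if the arm or the gripper's body presses on something with over 40 N, if the wrist force passes 120 N, or if a joint passes its speed limit or range.

## Working session

There is one attempt and no reset: what is moved stays moved. The work goes in short steps, Python scripts to look and compute and a tool call to move; the robot and the scene stay as the last step left them, time stands still between calls to the robot, and variables do not carry over. Pictures are saved under pics/ and viewed, about 12 in all and at most 16, crops included, and the job is handed in when it is done.

Besides the shell and the picture viewer there is one more tool, called after "Emit:" in YAML: its name, and indented under it one key for each argument. apply_moves: Moves the arm, as the interface text tells. Its arguments: {"type":"object","properties":{"moves":{"type":"array"},"hand":{"type":"number"}},"required":["moves"]}

```bash
mkdir -p pics; cat > h.py <<'E'
import numpy as np, cv2
from workcell import telemetry, cams, workorder
def snap(n,f):
    c=cams.camera(n); cv2.imwrite('pics/'+f,c['color'][:,:,::-1]); return c
def ray(c,u,v):
    f=c['color'].shape[0]/2/np.tan(np.radians(c['fovy'])/2)
    K=np.array([[f,0,c['cx']],[0,f,c['cy']],[0,0,1]])
    p=cv2.undistortPoints(np.array([[[u,v]]],float),K,np.array([c['k1'],0,0,0,0]))[0,0]
    M=np.array(c['camera_from_world']);R,t=M[:3,:3],M[:3,3]
    return -R.T@t, R.T@np.array([p[0],p[1],1])
def onz(c,u,v,z):
    o,d=ray(c,u,v); return (o+d*(z-o[2])/d[2])[:2]
def proj(c,P):
    f=c['color'].shape[0]/2/np.tan(np.radians(c['fovy'])/2)
    M=np.array(c['camera_from_world']);q=M[:3,:3]@np.array(P)+M[:3,3];s=q[:2]/q[2]
    s=s*(1+c['k1']*(s@s)); return s*f+[c['cx'],c['cy']]
E
python3 - <<'E'
from h import *
for n in('top','scene'):
    c=snap(n,n+'0.png'); print(n,c['fovy'],c['cx'],c['cy'],c['k1'],ray(c,280,210)); 
print(telemetry.get_obs())
E
```

```text
top 43.79317049007705 273.6216667812312 211.17356375608233 0.027724329017010385 (array([ 0.3388448 , -0.04626851,  1.48813238]), array([ 0.10286349, -0.01096623, -0.99471248]))
scene 44.93404874886797 276.51629068933255 208.78791920533095 -0.15087166007674904 (array([ 1.41280317, -0.33025977,  0.85091829]), array([-0.71381859,  0.22785773, -0.66226629]))
{'clock': 0.1, 'joint_pos': array([1.18701445e+00, 2.41369065e-01, 3.87813738e-03, 1.33523330e+00,
       4.09999729e-05, 1.57079327e+00]), 'joint_vel': array([ 0.00051461, -0.00246077,  0.00380447, -0.00046537, -0.00140977,
       -0.00035392]), 'tau': array([-6.00293624e-04, -3.73137760e+01,  2.53009683e+01,  1.08616805e-02,
       -4.33660318e-05,  7.03668633e-06]), 'eef_pos': array([0.18700285, 0.46313371, 0.2474936 ]), 'tool_rot': array([ 8.28983060e-01,  5.59272881e-01, -8.10567625e-04,  5.22116336e-04]), 'ft_force': array([-0.36731935, -0.55588404,  0.09367464]), 'ft_torque': array([ 0.0195697 , -0.02446557,  0.05149371]), 'grip_width': 0.0853093254579957}
```

View pics/top0.png

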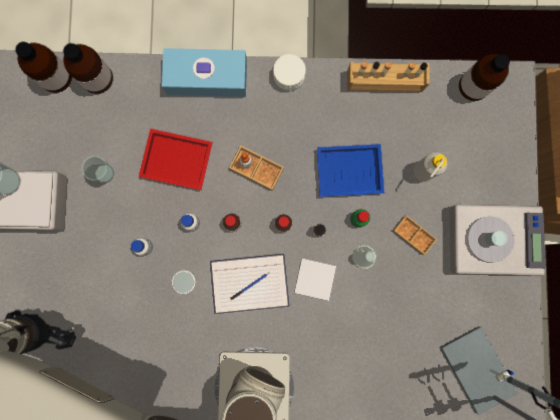

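View pics/scene0.png

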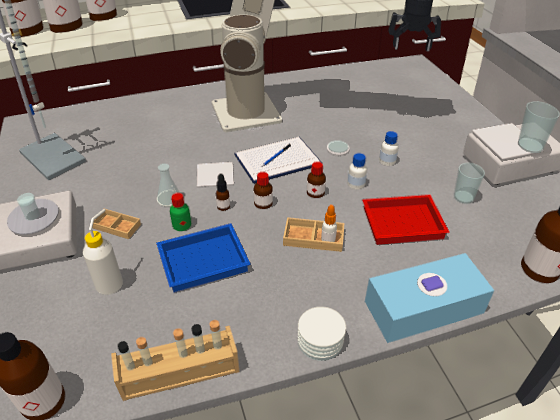

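The top view has +x up and +y left. The blue caps are at (189,222) and (140,247), and the red caps at (231,221) and (284,222). The dropper is at (320,230), and the green decoy with a red cap at (361,217). The red tray is at (177,160), the blue tray at (350,170), the large rack at (257,168) with its empty bay on the right, and the flask at (364,257). Next I measure them.

```bash
cat > m.py <<'E'
from h import *
def comps(c,mask,amin):
    n,l,s,ce=cv2.connectedComponentsWithStats(mask.astype('uint8'))
    return [(s[i],ce[i],(l==i).astype('uint8')) for i in range(1,n) if s[i][4]>=amin]
def masks(c):
    h=cv2.cvtColor(c['color'],cv2.COLOR_RGB2HSV).astype(int);H,S,V=h[...,0],h[...,1],h[...,2]
    return dict(red=((H<6)|(H>174))&(S>170)&(V>70),blue=(H>105)&(H<130)&(S>150)&(V>60),wood=(H>8)&(H<22)&(S>70)&(V>110),dark=(V<45))
E
python3 - <<'E'
from m import *
for n,b in(('top',(100,130,430,270)),('scene',(60,110,460,300))):
    c=cams.camera(n);print(n)
    for k,m in masks(c).items():
        for s,ce,l in comps(c,m,25):
            if not(b[0]<ce[0]<b[2] and b[1]<ce[1]<b[3]):continue
            if n=='scene':
                print(k,s,ce.round(1),onz(c,*ce,.08).round(3));continue
            big=s[4]>400
            if big:
                z=.025 if k=='wood' else .028
                p=cv2.convexHull(cv2.findContours(l,0,2)[0][0]) if 0 else np.argwhere(l)[:,::-1]
                w=np.array([onz(c,*q,z) for q in p]);r=cv2.minAreaRect((w*1000).astype('float32'))
                print(k,'RECT mm',s,r)
            else: print(k,s,ce.round(1),onz(c,*ce,.092).round(3))
E
```

```text
top
red RECT mm [ 139  129   73   61 3110] ((628.7786254882812, 237.7225341796875), (180.00173950195312, 140.38565063476562), 78.92256927490234)
red [358 212  11  10  83] [363.1 216.2] [ 0.471 -0.285]
red [225 215  11  11  97] [230.1 220.2] [0.453 0.072]
red [279 216  11  11  96] [283.6 221.2] [ 0.453 -0.072]
blue RECT mm [ 317  145   67   52 3104] ((607.9923095703125, -257.9718017578125), (140.10162353515625, 179.9232177734375), 4.333188056945801)
blue [181 216  12  10  92] [186.4 220.3] [0.45  0.188]
blue [131 241  12  10  98] [136.5 245.6] [0.38  0.318]
wood RECT mm [ 229  145   55   45 1231] ((611.4407348632812, 8.102294921875), (140.26275634765625, 74.43855285644531), 64.4754409790039)
wood RECT mm [394 215  43  40 816] ((429.8327331542969, -441.09722900390625), (110.26355743408203, 58.82529067993164), 52.23578643798828)
dark [316 226   8   8  52] [319.6 229.2] [ 0.434 -0.169]
scene
red [311 162  12  14 133] [316.8 168.3] [0.457 0.072]
red [257 172  12  14 140] [262.4 178.8] [ 0.458 -0.072]
red [172 193  12  14 141] [177.3 199.6] [ 0.475 -0.285]
red [ 363  195   86   50 3248] [404.4 219.1] [0.695 0.195]
blue [385 132  12  12 124] [390.6 137.4] [0.383 0.319]
blue [265 149  19  16  40] [273.7 156.6] [ 0.376 -0.017]
blue [353 154  12  13 135] [358.5 159.8] [0.455 0.189]
blue [ 157  224   93   68 4108] [202.2 257.1] [ 0.675 -0.264]
wood [ 283  204   62   48 1599] [313.  232.5] [ 0.674 -0.018]
wood [ 92 208  49  31 899] [116.4 223.5] [ 0.516 -0.432]
dark [217 174  12  26 131] [221.8 184.8] [ 0.452 -0.172]
```

Both views agree to within about 5 mm, and the tray and rack sizes match the description. I'll hold tool yaw at 0, so tool x = +x, tool y = −y and tool z = down, and grip the bottles by their caps.

Emit:
apply_moves:
  moves:
    - [[0,0,0,8.5],[0,0,0,8.5],[0,0,0,8.5],[0,0,0,8.5],[0,0,0,8.5],[0,0,0,8.5],[0,0,0,8.5],[0,0,0,8.5],[0,0,0,0],[0,0,0,0]]
  hand: 0.2

```text
clock: 1.2
eef_pos: [0.1864, 0.4616, 0.245]
tool_rot: [1.0, -0.007, -0.001, 0.004]
ft_force: [0.4, 0.2, -0.7]
grip_width: 0.0513
```

Emit:
apply_moves:
  moves:
    - [[15,10,0,0],[30,22,0,0],[40,30,0,0],[40,30,0,-0.8],[35,26,0,0],[22,16,8,0],[12,8,20,0],[0,0,30,0],[0,0,30,0],[0,0,20,0]]

```text
clock: 2.2
eef_pos: [0.3915, 0.3164, 0.1375]
tool_rot: [1.0, 0.015, 0.003, -0.0]
ft_force: [-0.2, 0.3, 0.6]
grip_width: 0.0513
```

Emit:
apply_moves:
  moves:
    - [[-6,-2,0,1],[-4,-1,0,0],[0,0,10,0],[0,0,18,0],[0,0,16,0],[0,0,10,0],[0,0,4,0],[0,0,0,0],[0,0,0,0],[0,0,0,0]]

```text
clock: 3.2
eef_pos: [0.3824, 0.3225, 0.081]
tool_rot: [1.0, 0.01, 0.006, -0.003]
ft_force: [-0.6, 0.1, 0.2]
grip_width: 0.0509
```

Emit:
apply_moves:
  moves:
    - [[0,3,1,0],[0,0,0,0],[0,0,0,0],[0,0,0,0],[0,0,0,0],[0,0,0,0],[0,0,0,0],[0,0,0,0],[0,0,0,0],[0,0,0,0]]
  hand: -1

```text
clock: 4.2
eef_pos: [0.3829, 0.3194, 0.0808]
tool_rot: [1.0, 0.01, 0.007, -0.003]
ft_force: [0.5, 0.4, -1.2]
grip_width: 0.0304
```

```bash
python3 - <<'E'
from h import *
c=snap('scene','s1.png'); cv2.imwrite('pics/s1c.png',cv2.resize(c['color'][80:320,60:480,::-1],None,fx=1.9,fy=1.9)); o=telemetry.get_obs();print(o['eef_pos'],o['grip_width'],o['tool_rot'])
E
```

```text
[0.38290562 0.31941879 0.08079128] 0.030440588466621267 [ 0.99992313  0.00975029  0.00686769 -0.00339249]
```

View pics/s1c.png

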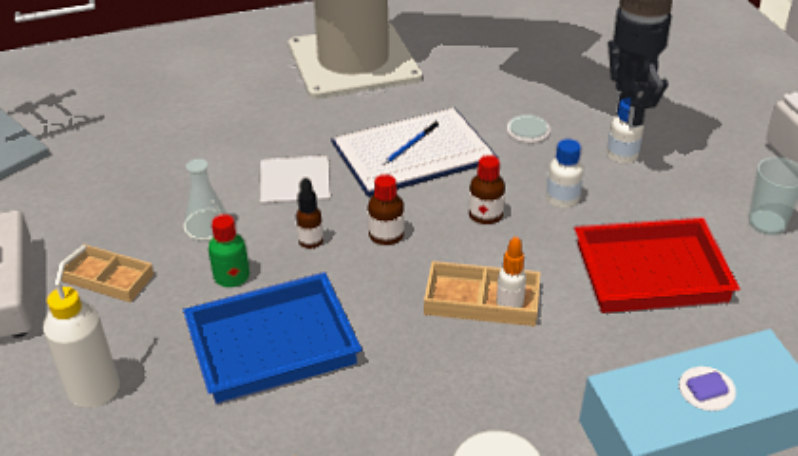

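The gripper holds blue bottle b by its cap (30 mm wide) and it stands upright. Now I lift it.

Emit:
apply_moves:
  moves:
    - [[0,0,-4,0],[0,0,-8,0],[0,0,-14,0],[0,0,-20,0],[0,0,-20,0],[0,0,-20,0],[0,0,-14,0],[0,5,-10,0],[4,12,-5,0],[7,20,0,0]]

```text
clock: 5.25
eef_pos: [0.3926, 0.2813, 0.2042]
tool_rot: [1.0, 0.012, 0.007, -0.004]
ft_force: [0.7, -0.0, -2.1]
grip_width: 0.0303
```

Emit:
apply_moves:
  moves:
    - [[9,26,0,0],[10,30,0,0],[10,30,0,0],[10,30,0,0],[10,30,0,0],[10,30,0,0],[10,30,0,0],[10,30,0,0],[10,30,0,0],[10,30,0,0]]

```text
clock: 6.25
eef_pos: [0.4965, -0.0327, 0.2015]
tool_rot: [1.0, 0.011, 0.004, -0.002]
ft_force: [-0.5, -0.5, -1.1]
grip_width: 0.0304
```

Emit:
apply_moves:
  moves:
    - [[12,30,0,0],[12,30,0,0],[12,30,0,0],[12,30,0,0.5],[12,30,0,0.5],[12,30,0,0],[12,28,0,0],[10,22,0,0],[7,14,0,0],[3,6,0,0]]

```text
clock: 7.25
eef_pos: [0.5952, -0.3054, 0.1944]
tool_rot: [1.0, -0.004, -0.004, -0.002]
ft_force: [-0.3, 0.7, -0.9]
grip_width: 0.0307
```

Emit:
apply_moves:
  moves:
    - [[7,-4,0,0],[6,-3,4,0],[2,0,10,0],[0,0,16,0],[0,0,18,0],[0,0,18,0],[0,0,14,0],[0,0,8,0],[0,0,4,0],[0,0,2,0]]

```text
clock: 8.25
eef_pos: [0.6089, -0.289, 0.0927]
tool_rot: [1.0, 0.0, -0.006, -0.004]
ft_force: [-0.8, -0.3, -1.3]
grip_width: 0.0304
```

Emit:
apply_moves:
  moves:
    - [[0,3,2,0],[0,2,2,0],[0,0,2,0],[0,0,2,0],[0,0,1,0],[0,0,0,0],[0,0,0,0],[0,0,0,0],[0,0,0,0],[0,0,0,0]]

```text
clock: 9.25
eef_pos: [0.6105, -0.2953, 0.0859]
tool_rot: [1.0, 0.0, -0.004, -0.003]
ft_force: [0.2, 0.8, -0.9]
grip_width: 0.0301
```

Emit:
apply_moves:
  moves:
    - [[0,0,1.5,0],[0,0,1.5,0],[0,0,1,0],[0,0,0,0],[0,0,0,0],[0,0,0,0],[0,0,0,0],[0,0,0,0],[0,0,0,0],[0,0,0,0]]

```text
clock: 10.25
eef_pos: [0.6108, -0.2957, 0.0842]
tool_rot: [1.0, 0.0, -0.003, -0.002]
ft_force: [-0.9, 1.1, 1.1]
grip_width: 0.0304
```

Emit:
apply_moves:
  moves:
    - [[0,0,0,0],[0,0,0,0],[0,0,0,0],[0,0,0,0],[0,0,-8,0],[0,0,-20,0],[0,0,-30,0],[0,0,-30,0],[-8,-15,-20,0],[-15,-30,0,0]]
  hand: 0.2

```text
clock: 11.25
eef_pos: [0.5892, -0.2535, 0.1966]
tool_rot: [1.0, -0.002, -0.003, -0.002]
ft_force: [0.4, 1.4, -0.0]
grip_width: 0.0516
```

Emit:
apply_moves:
  moves:
    - [[-14,-45,0,0],[-14,-47,0,0],[-14,-47,0,0],[-14,-47,0,0],[-14,-47,0,0],[-14,-47,0,0],[-14,-45,0,0],[-12,-38,0,0],[-8,-26,0,0],[-4,-12,10,0]]

```text
clock: 12.25
eef_pos: [0.4677, 0.1617, 0.1996]
tool_rot: [1.0, -0.003, 0.009, -0.003]
ft_force: [0.4, -0.2, -0.1]
grip_width: 0.0512
```

```bash
python3 - <<'E'
from h import *
c=snap('scene','s2.png'); cv2.imwrite('pics/s2c.png',cv2.resize(c['color'][80:320,60:480,::-1],None,fx=1.9,fy=1.9))
o=telemetry.get_obs();print(o['eef_pos'],o['tool_rot'],o['joint_pos'])
E
```

```text
[0.46611931 0.16242388 0.19739388] [ 0.99997035 -0.00233717  0.00661208 -0.00317936] [ 3.34354389e-01  2.45897552e-01 -1.23643682e-01  1.18667259e+00
  1.63282837e-03  1.90983709e+00]
```

View pics/s2c.png

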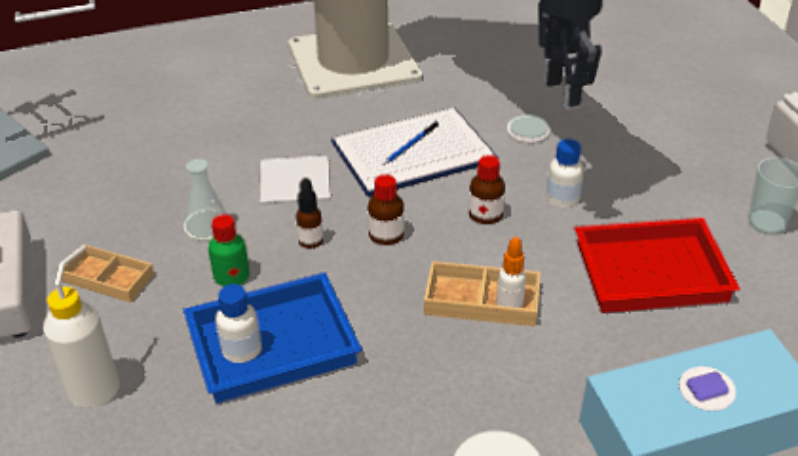

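The first blue bottle stands upright in the blue tray (crop ~(238,325)). Next is the second blue bottle.

Emit:
apply_moves:
  moves:
    - [[-6,-11,0,0],[-6,-11,5,0],[-2,-4,15,0],[0,0,20,0],[0,0,22,0],[0,0,20,0],[0,0,14,0],[0,0,10,0],[0,0,5,0],[0,0,2,0]]

```text
clock: 13.3
eef_pos: [0.4556, 0.1912, 0.0844]
tool_rot: [1.0, -0.002, 0.011, -0.004]
ft_force: [-0.3, 0.4, 0.6]
grip_width: 0.0511
```

Emit:
apply_moves:
  moves:
    - [[-3,1,3,0],[0,0,1,0],[0,0,0,0],[0,0,0,0],[0,0,0,0],[0,0,0,0],[0,0,0,0],[0,0,0,0],[0,0,0,0],[0,0,0,0]]
  hand: -1

```text
clock: 14.3
eef_pos: [0.453, 0.1903, 0.0814]
tool_rot: [1.0, -0.003, 0.012, -0.004]
ft_force: [0.7, -1.2, -1.1]
grip_width: 0.0304
```

Emit:
apply_moves:
  moves:
    - [[0,0,-4,0],[0,0,-8,0],[0,0,-14,0],[0,0,-20,0],[0,0,-20,0],[0,0,-20,0],[0,0,-16,0],[2,6,-10,0],[5,14,-3,0],[8,20,0,0]]

```text
clock: 15.3
eef_pos: [0.4648, 0.1493, 0.206]
tool_rot: [1.0, -0.0, 0.013, -0.005]
ft_force: [0.5, 0.8, -2.7]
grip_width: 0.0304
```

Emit:
apply_moves:
  moves:
    - [[11,28,0,0],[12,32,0,0],[12,32,0,0],[12,32,0,0],[12,32,0,0],[12,32,0,0],[12,32,0,0],[12,32,0,0],[11,30,0,0],[10,25,0,0]]

```text
clock: 16.3
eef_pos: [0.5826, -0.1736, 0.2086]
tool_rot: [1.0, 0.001, 0.013, -0.005]
ft_force: [0.0, -0.7, -2.5]
grip_width: 0.0304
```

Emit:
apply_moves:
  moves:
    - [[9,16,0,0],[6,12,4,0],[4,6,12,0],[0,0,20,0],[0,0,22,0],[0,0,20,0],[0,0,16,0],[0,0,10,0],[0,0,5,0],[0,0,2,0]]

```text
clock: 17.3
eef_pos: [0.602, -0.2104, 0.0872]
tool_rot: [1.0, -0.001, 0.009, -0.006]
ft_force: [-0.4, 0.2, -1.5]
grip_width: 0.0302
```

Emit:
apply_moves:
  moves:
    - [[2,4,0,0],[1,3,1,0],[0,0,1,0],[0,0,1,0],[0,0,1,0],[0,0,0.5,0],[0,0,0,0],[0,0,0,0],[0,0,0,0],[0,0,0,0]]

```text
clock: 18.3
eef_pos: [0.6076, -0.2187, 0.086]
tool_rot: [1.0, -0.001, 0.012, -0.005]
ft_force: [0.2, -0.4, -1.9]
grip_width: 0.03
```

Emit:
apply_moves:
  moves:
    - [[0,0,1.5,0],[0,0,1.5,0],[0,0,1,0],[0,0,0,0],[0,0,0,0],[0,0,0,0],[0,0,0,0],[0,0,0,0],[0,0,0,0],[0,0,0,0]]

```text
clock: 19.3
eef_pos: [0.6081, -0.2187, 0.0843]
tool_rot: [1.0, -0.0, 0.013, -0.004]
ft_force: [-1.3, -0.1, 1.4]
grip_width: 0.0301
```

Emit:
apply_moves:
  moves:
    - [[0,0,0,0],[0,0,0,0],[0,0,0,0],[0,0,0,0],[0,0,-8,0],[0,0,-20,0],[0,0,-35,0],[0,0,-30,0],[-15,0,-16,0],[-30,5,0,0]]
  hand: 0.2

```text
clock: 20.3
eef_pos: [0.5626, -0.2243, 0.1975]
tool_rot: [1.0, 0.001, 0.015, -0.004]
ft_force: [0.3, -0.8, 0.1]
grip_width: 0.051
```

```bash
python3 - <<'E'
from m import *
c=cams.camera('scene')
for s,ce,l in comps(c,masks(c)['dark'],80):
    if 150<ce[0]<280 and 150<ce[1]<230: print(s,ce,onz(c,ce[0],s[1],.104),onz(c,ce[0],s[1]+13,.08))
for z in(0.056,.08,.104): print(z,[proj(c,[x,-.169,z]).round(1) for x in(.434,.444)])
c=snap('top','t2.png'); cv2.imwrite('pics/t2c.png',cv2.resize(c['color'][130:280,110:410,::-1],None,fx=2.6,fy=2.6,interpolation=cv2.INTER_CUBIC))
for s,ce,l in comps(c,masks(c)['dark'],20):
    if 250<ce[0]<350 and 180<ce[1]<260: print('top',s,ce,onz(c,*ce,.09))
E
```

```text
[217 174  11  18 121] [221.40495868 183.94214876] [ 0.44017171 -0.16922051] [ 0.45963995 -0.1752593 ]
0.056 [array([222.3, 187.9]), array([223.2, 190.3])]
0.08 [array([221.6, 180.3]), array([222.5, 182.7])]
0.104 [array([220.9, 172.5]), array([221.8, 174.9])]
```

View pics/t2c.png

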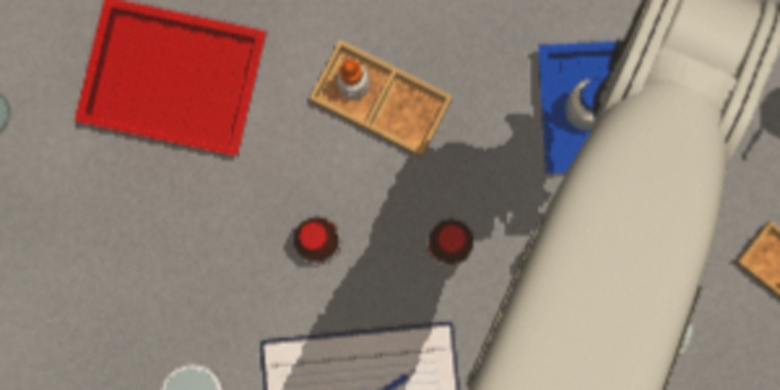

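The arm covers the dropper in the top view, while the acids and rack are unchanged. The dropper estimates are (0.434–0.440, −0.169), inside the jaw margin.

Emit:
apply_moves:
  moves:
    - [[-35,-12,0,0],[-35,-14,0,0],[-22,-14,0,0],[-12,-8,10,0],[-6,-3,20,0],[0,0,24,0],[0,0,20,0],[0,0,10,0],[0,0,5,0],[0,0,0,0]]

```text
clock: 21.4
eef_pos: [0.4503, -0.1716, 0.1055]
tool_rot: [1.0, -0.001, 0.016, -0.004]
ft_force: [-0.1, -0.2, 0.9]
grip_width: 0.0514
```

Emit:
apply_moves:
  moves:
    - [[-7,-2,0,0],[-5,0,4,0],[-1,0,10,0],[0,0,12,0],[0,0,8,0],[0,0,4,0],[0,0,2,0],[0,0,0,0],[0,0,0,0],[0,0,0,0]]

```text
clock: 22.4
eef_pos: [0.44, -0.1704, 0.0654]
tool_rot: [1.0, -0.002, 0.019, -0.003]
ft_force: [-0.4, 0.1, -0.0]
grip_width: 0.0511
```

```bash
python3 - <<'E'
from h import *
o=telemetry.get_obs();print(o['eef_pos'])
c=snap('scene','s3.png'); cv2.imwrite('pics/s3c.png',cv2.resize(c['color'][120:290,140:360,::-1],None,fx=3,fy=3))
E
```

```text
[ 0.43999863 -0.17036656  0.0654119 ]
```

View pics/s3c.png

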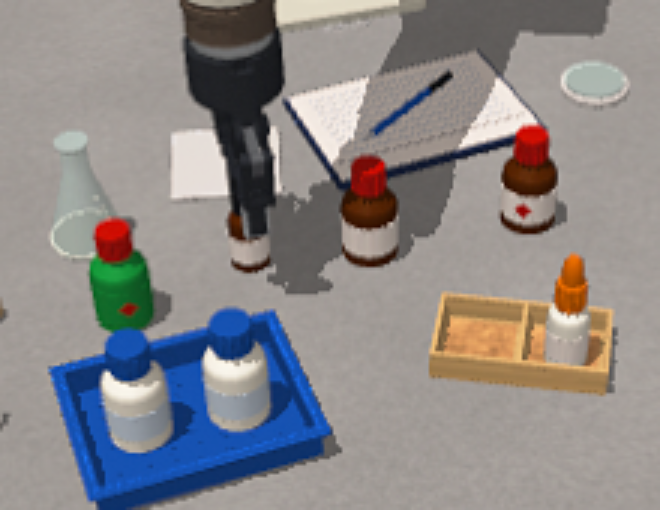

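Both alkalis stand upright in the blue tray, and the jaws straddle the dropper. Closing now.

Emit:
apply_moves:
  moves:
    - [[-2,0,0,0],[0,0,0,0],[0,0,0,0],[0,0,0,0],[0,0,0,0],[0,0,0,0],[0,0,0,0],[0,0,0,0],[0,0,0,0],[0,0,0,0]]
  hand: -1

```text
clock: 23.45
eef_pos: [0.438, -0.1706, 0.0661]
tool_rot: [1.0, -0.002, 0.019, -0.002]
ft_force: [0.1, -0.6, 0.5]
grip_width: 0.0258
```

Emit:
apply_moves:
  moves:
    - [[0,0,-4,0],[0,0,-8,0],[0,0,-14,0],[0,0,-20,0],[0,0,-20,0],[0,0,-12,0],[5,-5,-6,0],[10,-10,-2,0],[15,-15,0,0],[20,-20,0,0]]

```text
clock: 24.45
eef_pos: [0.4853, -0.1197, 0.1603]
tool_rot: [1.0, -0.004, 0.019, -0.002]
ft_force: [0.8, -0.8, -1.3]
grip_width: 0.0258
```

```bash
python3 - <<'E'
from h import *
c=snap('scene','s4.png'); cv2.imwrite('pics/s4c.png',cv2.resize(c['color'][90:290,140:360,::-1],None,fx=2.8,fy=2.8))
E
```

```text
(no output)
```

View pics/s4c.png

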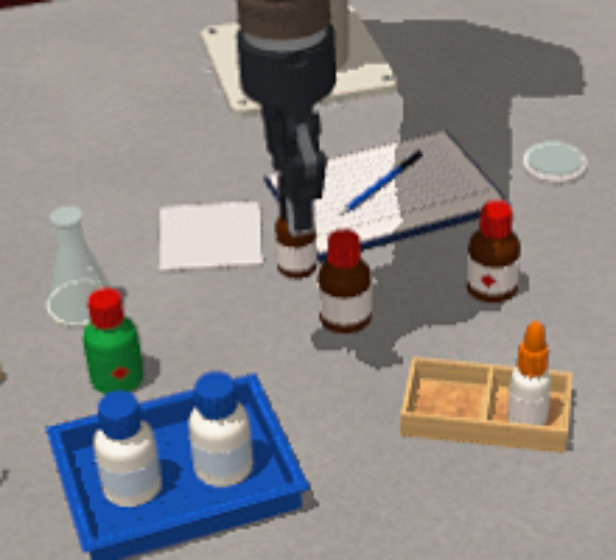

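The dropper is held upright. Now to the empty bay at (0.597, −0.022).

Emit:
apply_moves:
  moves:
    - [[22,-16,0,0],[22,-18,0,0],[20,-18,0,0],[15,-14,0,0],[9,-9,0,0],[4,-4,0,0],[0,0,0,0],[0,0,6,0],[0,0,12,0],[0,0,16,0]]

```text
clock: 25.5
eef_pos: [0.5873, -0.028, 0.1263]
tool_rot: [1.0, 0.001, 0.02, -0.004]
ft_force: [-0.3, 0.9, -0.2]
grip_width: 0.026
```

Emit:
apply_moves:
  moves:
    - [[5,-3,2,0],[4,-2,4,0],[0,0,8,0],[0,0,10,0],[0,0,10,0],[0,0,6,0],[0,0,4,0],[0,0,2,0],[0,0,1,0],[0,0,0,0]]

```text
clock: 26.5
eef_pos: [0.5956, -0.0241, 0.0727]
tool_rot: [1.0, -0.001, 0.017, -0.004]
ft_force: [0.8, -0.5, -0.3]
grip_width: 0.0257
```

Emit:
apply_moves:
  moves:
    - [[1,-1,1,0],[0,0,1.5,0],[0,0,1.5,0],[0,0,1,0],[0,0,0,0],[0,0,0,0],[0,0,0,0],[0,0,0,0],[0,0,0,0],[0,0,0,0]]

```text
clock: 27.5
eef_pos: [0.5981, -0.023, 0.0702]
tool_rot: [1.0, -0.001, 0.019, -0.004]
ft_force: [0.4, 0.4, 0.1]
grip_width: 0.0257
```

Emit:
apply_moves:
  moves:
    - [[0,0,0,0],[0,0,0,0],[0,0,0,0],[0,0,0,0],[0,0,-8,0],[0,0,-20,0],[0,0,-35,0],[0,0,-35,0],[0,0,-20,0],[-15,5,-10,0]]
  hand: 0.1

```text
clock: 28.5
eef_pos: [0.5779, -0.0286, 0.2025]
tool_rot: [1.0, -0.001, 0.017, -0.004]
ft_force: [-0.7, -0.3, -0.4]
grip_width: 0.0471
```

Emit:
apply_moves:
  moves:
    - [[-30,10,0,0],[-35,12,0,0],[-28,10,0,0],[-15,6,5,0],[-6,2,15,0],[-2,0,20,0],[0,0,20,0],[0,0,15,0],[0,0,8,0],[0,0,4,0]]
  hand: 0.2

```text
clock: 29.5
eef_pos: [0.4649, -0.0704, 0.1207]
tool_rot: [1.0, -0.001, 0.028, -0.003]
ft_force: [0.6, -0.2, -0.6]
grip_width: 0.0512
```

Emit:
apply_moves:
  moves:
    - [[-6,1,0,0],[-5,0,3,0],[-1,0,10,0],[-1,0,12,0],[-1,0,8,0],[0,0,4,0],[0,0,2,0],[0,0,0,0],[0,0,0,0],[0,0,0,0]]

```text
clock: 30.5
eef_pos: [0.4542, -0.0716, 0.081]
tool_rot: [1.0, -0.001, 0.031, -0.002]
ft_force: [-0.3, -0.4, -0.7]
grip_width: 0.0513
```

Emit:
apply_moves:
  moves:
    - [[0,0,1,0],[0,0,0,0],[0,0,0,0],[0,0,0,0],[0,0,0,0],[0,0,0,0],[0,0,0,0],[0,0,0,0],[0,0,0,0],[0,0,0,0]]
  hand: -1

```text
clock: 31.5
eef_pos: [0.4544, -0.0717, 0.0807]
tool_rot: [1.0, -0.001, 0.031, -0.002]
ft_force: [-0.7, -0.5, 1.0]
grip_width: 0.0266
```

Emit:
apply_moves:
  moves:
    - [[0,0,-4,0],[0,0,-8,0],[0,0,-14,0],[0,0,-20,0],[0,0,-20,0],[0,0,-20,0],[0,0,-16,0],[4,-6,-10,0],[8,-14,-4,0],[12,-20,0,0]]

```text
clock: 32.5
eef_pos: [0.4674, -0.0327, 0.2044]
tool_rot: [1.0, -0.003, 0.028, -0.002]
ft_force: [0.0, -0.3, -3.2]
grip_width: 0.0264
```

```bash
python3 - <<'E'
from h import *
c=snap('scene','s5.png'); cv2.imwrite('pics/s5c.png',cv2.resize(c['color'][90:290,200:450,::-1],None,fx=2.8,fy=2.8))
E
```

```text
(no output)
```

View pics/s5c.png

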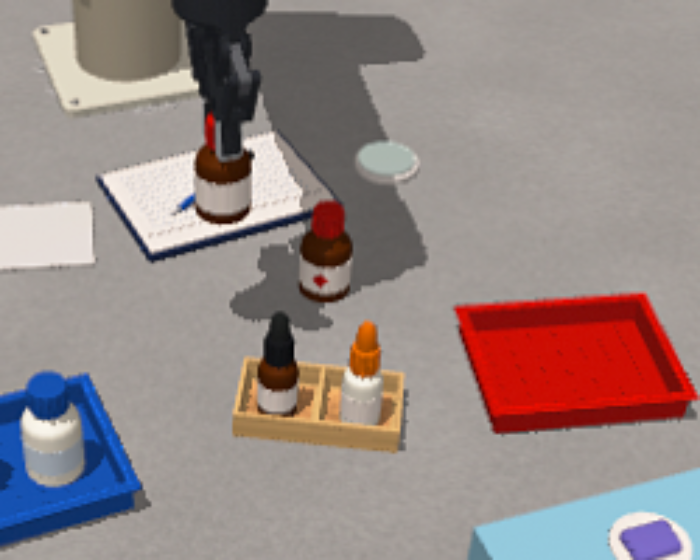

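The indicator stands in its bay (crop ~(278,375)) and the acid is held upright. Carrying it to the far slot of the red tray, (0.634, 0.273).

Emit:
apply_moves:
  moves:
    - [[15,-27,0,0],[16,-29,0,0],[16,-29,0,0],[16,-29,0,0],[16,-29,0,0],[16,-29,0,0],[16,-29,0,0],[16,-29,0,0],[13,-24,0,0],[9,-18,0,0]]

```text
clock: 33.55
eef_pos: [0.6213, 0.2501, 0.216]
tool_rot: [1.0, -0.003, 0.027, -0.003]
ft_force: [-0.1, -1.1, -2.6]
grip_width: 0.0265
```

Emit:
apply_moves:
  moves:
    - [[3,-11,0,0],[2,-6,6,0],[0,-2,15,0],[0,0,22,0],[0,0,22,0],[0,0,20,0],[0,0,16,0],[0,0,10,0],[0,0,6,0],[0,0,3,0]]

```text
clock: 34.55
eef_pos: [0.6309, 0.2705, 0.0881]
tool_rot: [1.0, -0.002, 0.024, -0.001]
ft_force: [-0.7, 1.0, -2.8]
grip_width: 0.0264
```

Emit:
apply_moves:
  moves:
    - [[1,-3,1,0],[0,0,1.5,0],[0,0,1.5,0],[0,0,1.5,0],[0,0,1.5,0],[0,0,1,0],[0,0,0,0],[0,0,0,0],[0,0,0,0],[0,0,0,0]]

```text
clock: 35.55
eef_pos: [0.6345, 0.2747, 0.0837]
tool_rot: [1.0, -0.002, 0.027, -0.003]
ft_force: [0.4, -0.9, -3.0]
grip_width: 0.0263
```

Emit:
apply_moves:
  moves:
    - [[0,0,1.5,0],[0,0,1.5,0],[0,0,1,0],[0,0,0,0],[0,0,0,0],[0,0,0,0],[0,0,0,0],[0,0,0,0],[0,0,0,0],[0,0,0,0]]

```text
clock: 36.55
eef_pos: [0.6347, 0.2749, 0.0836]
tool_rot: [1.0, -0.001, 0.028, -0.003]
ft_force: [-0.7, 0.1, 0.4]
grip_width: 0.0262
```

Emit:
apply_moves:
  moves:
    - [[0,0,0,0],[0,0,0,0],[0,0,0,0],[0,0,0,0],[0,0,-8,0],[0,0,-20,0],[0,0,-35,0],[0,0,-35,0],[0,0,-20,0],[-15,5,-5,0]]
  hand: 0.2

```text
clock: 37.55
eef_pos: [0.6141, 0.2695, 0.211]
tool_rot: [1.0, -0.002, 0.029, -0.003]
ft_force: [-0.0, 0.7, -0.1]
grip_width: 0.0513
```

Emit:
apply_moves:
  moves:
    - [[-26,30,0,0],[-32,38,0,0],[-34,42,0,0],[-30,40,0,0],[-20,26,0,0],[-8,12,10,0],[-3,4,22,0],[-1,0,26,0],[-1,0,20,0],[0,0,8,0]]

```text
clock: 38.55
eef_pos: [0.4656, 0.0765, 0.1241]
tool_rot: [0.999, -0.002, 0.042, -0.006]
ft_force: [-0.2, -0.2, 0.1]
grip_width: 0.0512
```

Emit:
apply_moves:
  moves:
    - [[-7,2,0,0],[-5,2,3,0],[-2,0,10,0],[-1,0,12,0],[-1,0,10,0],[0,0,5,0],[0,0,2,0],[0,0,0,0],[0,0,0,0],[0,0,0,0]]

```text
clock: 39.55
eef_pos: [0.455, 0.0737, 0.082]
tool_rot: [0.999, -0.001, 0.046, -0.007]
ft_force: [-0.0, 0.8, 0.6]
grip_width: 0.0508
```

Emit:
apply_moves:
  moves:
    - [[-1,0,1,0],[0,0,0,0],[0,0,0,0],[0,0,0,0],[0,0,0,0],[0,0,0,0],[0,0,0,0],[0,0,0,0],[0,0,0,0],[0,0,0,0]]
  hand: -1

```text
clock: 40.55
eef_pos: [0.4542, 0.0738, 0.0816]
tool_rot: [0.999, -0.001, 0.046, -0.007]
ft_force: [-0.1, -0.3, 0.4]
grip_width: 0.0266
```

Emit:
apply_moves:
  moves:
    - [[0,0,-4,0],[0,0,-8,0],[0,0,-14,0],[0,0,-20,0],[0,0,-20,0],[0,0,-20,0],[0,0,-16,0],[5,-4,-10,0],[12,-9,-4,0],[17,-12,0,0]]

```text
clock: 41.55
eef_pos: [0.4737, 0.0959, 0.2084]
tool_rot: [0.999, -0.002, 0.044, -0.007]
ft_force: [0.2, -0.3, -1.5]
grip_width: 0.027
```

```bash
python3 - <<'E'
from h import *
c=snap('scene','s6.png'); cv2.imwrite('pics/s6c.png',cv2.resize(c['color'][90:290,220:460,::-1],None,fx=2.8,fy=2.8))
E
```

```text
(no output)
```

View pics/s6c.png

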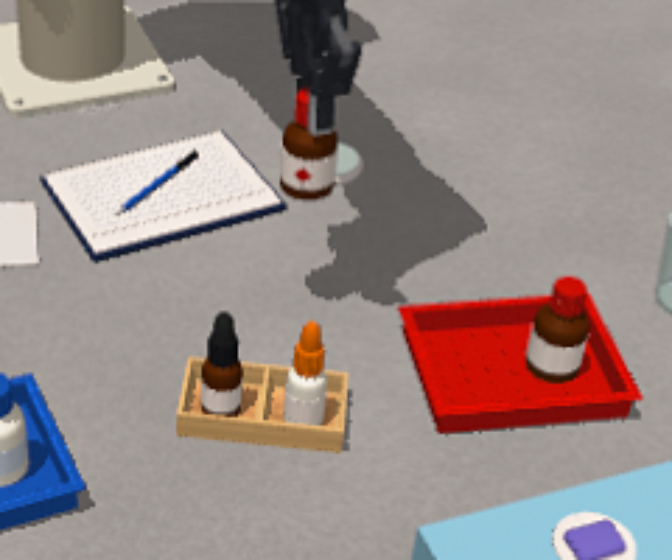

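The first acid stands upright in the red tray (crop ~(558,335)) and the second is held. Target (0.621, 0.200).

Emit:
apply_moves:
  moves:
    - [[20,-14,0,0],[23,-16,0,0],[23,-16,0,0],[20,-15,0,0],[15,-11,0,0],[9,-7,0,0],[4,-3,3,0],[0,0,10,0],[0,0,16,0],[0,0,18,0]]

```text
clock: 42.6
eef_pos: [0.5977, 0.1823, 0.1757]
tool_rot: [0.999, -0.001, 0.047, -0.007]
ft_force: [-1.0, -0.0, -2.0]
grip_width: 0.0268
```

Emit:
apply_moves:
  moves:
    - [[7,-7,8,0],[5,-6,10,0],[2,-4,14,0],[0,0,16,0],[0,0,14,0],[0,0,10,0],[0,0,6,0],[0,0,3,0],[0,0,1,0],[0,0,0,0]]

```text
clock: 43.6
eef_pos: [0.6184, 0.2015, 0.0865]
tool_rot: [0.999, -0.001, 0.044, -0.007]
ft_force: [-0.3, 0.2, -1.8]
grip_width: 0.0268
```

Emit:
apply_moves:
  moves:
    - [[0,0,1.5,0],[0,0,1.5,0],[0,0,1.5,0],[0,0,1,0],[0,0,1,0],[0,0,0,0],[0,0,0,0],[0,0,0,0],[0,0,0,0],[0,0,0,0]]

```text
clock: 44.6
eef_pos: [0.6205, 0.2022, 0.0847]
tool_rot: [0.999, -0.001, 0.047, -0.008]
ft_force: [-1.9, 0.0, 1.1]
grip_width: 0.0267
```

Contact is felt (the force has gone from −1.8 to +1.1 N), so I release and withdraw.

Emit:
apply_moves:
  moves:
    - [[0,0,0,0],[0,0,0,0],[0,0,0,0],[0,0,0,0],[0,0,-8,0],[0,0,-20,0],[0,0,-35,0],[0,0,-40,0],[0,0,-20,0],[-15,0,-5,0]]
  hand: 0.2

```text
clock: 45.6
eef_pos: [0.5941, 0.1999, 0.2156]
tool_rot: [0.999, -0.002, 0.047, -0.007]
ft_force: [1.4, 0.2, 0.2]
grip_width: 0.0514
```

Emit:
apply_moves:
  moves:
    - [[-30,0,0,0],[-40,0,0,0],[-40,0,0,0],[-40,0,0,0],[-40,0,0,0],[-20,0,0,0],[-10,0,0,0],[0,0,0,0],[0,0,0,0],[0,0,0,0]]

```text
clock: 46.6
eef_pos: [0.3715, 0.202, 0.202]
tool_rot: [0.998, -0.003, 0.057, -0.012]
ft_force: [0.4, 0.1, -0.3]
grip_width: 0.0513
```

```bash
python3 - <<'E'
from m import *
RT=(np.array([.6288,.2377]),np.radians(78.92-90)); BT=(np.array([.608,-.258]),np.radians(4.33)); RK=(np.array([.6114,.0081]),np.radians(64.48-90))
def loc(p,T):
    d=p-T[0];c,s=np.cos(T[1]),np.sin(T[1]); return np.array([c*d[0]+s*d[1],-s*d[0]+c*d[1]]).round(3)
c=cams.camera('top'); cv2.imwrite('pics/t9.png',cv2.resize(c['color'][120:290,110:410,::-1],None,fx=2.6,fy=2.6))
s_=snap('scene','s9.png'); cv2.imwrite('pics/s9c.png',cv2.resize(s_['color'][120:300,140:460,::-1],None,fx=2.4,fy=2.4))
g=cv2.cvtColor(c['color'],cv2.COLOR_RGB2HSV).astype(int)
for nm,T,sl in(('acid1',RT,(.6346,.2748)),('acid2',RT,(.6205,.2022)),('alk_b',BT,(.6108,-.2957)),('alk_a',BT,(.6081,-.2187)),('ind',RK,(.5981,-.023))): print(nm,loc(np.array(sl),T), proj(c,[*sl,.095]).round(0))
E
```

```text
acid1 [-0.001  0.038] [157. 152.]
acid2 [-0.001 -0.036] [184. 157.]
alk_b [-0.    -0.038] [368. 165.]
alk_a [0.003 0.039] [339. 165.]
ind [ 0.001 -0.034] [267. 167.]
```

View pics/t9.png

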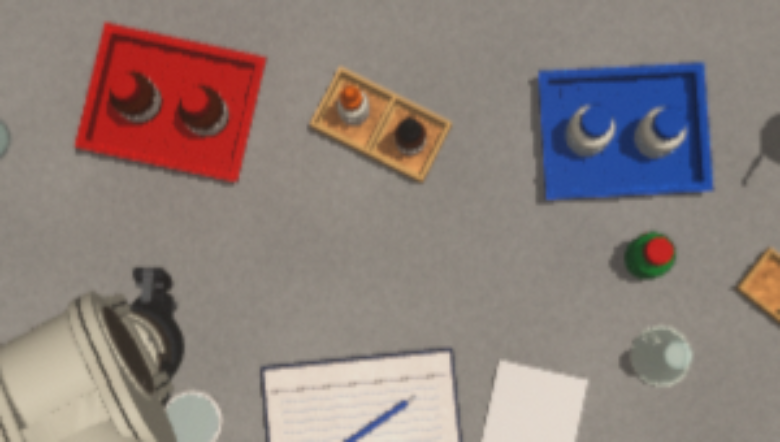

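View pics/s9c.png

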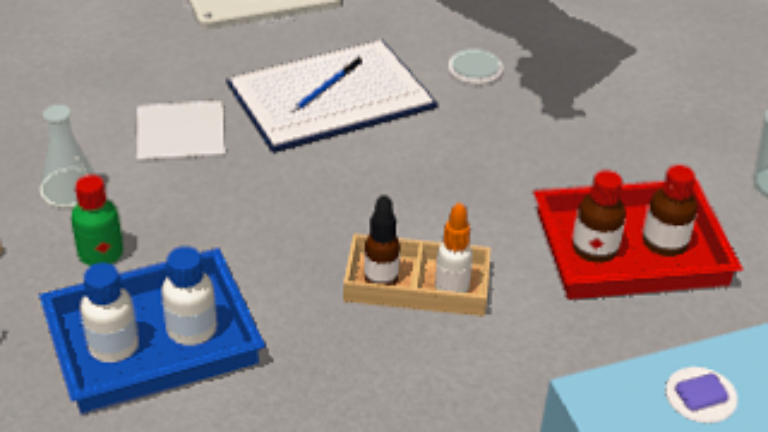

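All bottles are upright and well inside their limits. The gripper is clear of everything, and the flask, white bottle and green decoy look unmoved. Handing in.

```bash
python3 -c "
from h import *
print(workorder.job_done())"
```

```text
the job is handed in; nothing more can be done
None
```

I put all five bottles away and handed the job in at about 47 s of the 102 s allowed. Both red-capped acids are in the red tray, both blue-capped alkalis in the blue tray, and the amber dropper is in the rack's empty bay. `job_done` reports no verdict.

- **Positions:** from where the gripper released them, each acid and alkali is within 3 mm of its tray's centre line across and 36–39 mm from centre along it (limit 62 mm). The dropper is within about 1 mm of the bay centre.
- **Final pictures:** both views show all five bottles upright. The flask, white dropper and green look-alike appear unmoved, and the gripper is clear. I judged these by eye and did not re-measure them, nor the bottles' resting positions.
- **Tool tilt:** the tool drifted to about 5° of tilt by the last pick. That acid was therefore likely set down leaning slightly, and it stood upright once released.
- **Dropper measurement:** the two cameras disagreed on its starting position by 5–15 mm in x. I took a middle value, and the open jaws had room for the difference.
- **Dropper grip:** the fingers closed at 26 mm rather than the 23 mm collar, so they probably held it by the shoulder. It carried without slipping.

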